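# Find the set slope on a humped stud with a pendulum angle gauge

### The job

Turn the clamp knob clockwise to its stop so the stud is held down in the jig. Then pick up the angle gauge by its wooden grip, rest its base level on top of the stud's round hump, base lengthwise along the stud, and rock it on the hump until its swinging pointer settles on the mark on the dial's rim. Finish holding it there by its grip, at rest, its base lightly pressed on the hump; do not push hard, do not shift the mark, and leave the loose offcut and the bottle near it alone.

Things in the scene. Friction and masses are not known exactly. Their poses are not given: they have to be found in the camera images.
- jig: fixed plywood base board, 160 (x) x 300 (y) x 12 mm, with a low wooden fence (inner face at x +24 mm, top at z 42 mm) and a steel hold-down clamp: post at x +45 to +79, y +63 to +107 mm, arm (40 mm wide in y) reaching from the post to x -22 mm over the stud's +y end, arm top at z 128 mm. Origin: centre of the board's underside; its y axis runs along the stud, z is up. It stands somewhere ahead of the robot, turned up to 0.3 rad.
- clamp_knob (a joint): black bar-grip knob, 44 mm across, vertical axis, on top of the clamp arm: its turn in rad. 0 = loose; it grows turning clockwise seen from above up to the stop at 1.5 (clamp fully home). The rubber pad comes down 4 mm per rad, meets the stud at about 0.6 and is then sprung (about 10 N per rad more, 9 N at the stop). Takes about 0.12 to 0.16 N m; stays where it is left.
- clamp_knob_grip (a point): point on the knob's axis at the height to grip. Its x axis runs along the knob's grip bar and turns with the knob (pinch the bar across, along y); z up.
- stud: loose pine stud block, 45 (x) x 240 (y) x 80 mm (z), about 0.5 kg, lying on the jig's board against the fence, with a round hump left proud on its top: a cylinder of radius 55 mm across the stud, crest at 111 mm above its underside. Origin: centre of its underside, axes like the jig's: y lengthwise; the hump is towards -y, the clamp at the +y end.
- hump_axis (a point): centre of the hump's curve: on the stud at x 0, y -45, z 56 mm; the hump's cylinder axis is the stud's x. The hump surface is 55 mm from it.
- gauge: loose angle gauge, about 0.3 kg: flat base 44 (x) x 110 (y) x 10 mm, upright dial 76 mm across (axis along x, centre 54 mm above the underside, white face to +x), and on top a square wooden grip on a sprung stem. Origin: centre of the base's underside, z up, y along the base. It starts standing on the table.
- gauge_grip (a point): middle of the gauge's wooden grip (26 x 26 x 42 mm tall), 121 mm above the underside with the spring out; axes like the gauge's. Pushed down, the grip sinks up to 8 mm towards the base: 2 N to start, then about 1.5 N per mm; bottomed at about 14 N, hard beyond. Lifted, the gauge hangs on it with the spring out.
- pointer (a joint): dark pointer that hangs from the dial's centre and swings freely (settles in about 1 s): angle in rad against the gauge, 0 with the gauge level, positive towards the base's -y end. It equals the gauge's lean about its own +x axis (top towards -y, the -y end low).
- mark (a joint): small steel mark, a tab on the dial's rim, preset and stiff: its angle in rad measured like the pointer's (0.2 to 0.35). Do not move it.
- clamp_pad: round rubber pad under the clamp arm, 28 mm across, over the stud's +y end
- pointer_tip (a point): lower tip of the pointer, 31 mm from the dial's centre
- mark_tip (a point): inner point of the mark, 31 mm from the dial's centre; it coincides with the pointer's tip when the pointer is on the mark
- offcut: loose joist offcut, 45 x 90 x 45 mm; bystander, leave alone
- glue: white bottle, 56 mm across, 150 mm tall; bystander, leave alone
Things that resemble listed ones, but are neither listed nor needed, are in the scene too. Of the things that look like the gauge, the smaller one is meant.

How it is judged:
On the way, in this order (a step that is already met when the one before it is completed fails the run):
1. the clamp knob is turned home and its pad presses on the stud (value of joint clamp_knob above 1.2 rad and contact force between clamp_pad and stud above 4 N), for 0.2 s.
2. the held gauge rests level (within 0.1 rad) on the hump (contact force between the fingers and gauge above 2 N and contact force between gauge and stud above 0.5 N and z of hump_axis in the frame of gauge between -0.059 and -0.051 m and x of hump_axis in the frame of gauge between -0.02 and 0.02 m and y of hump_axis in the frame of gauge between -0.05 and 0.05 m and angle between the y axis of gauge and the x axis of stud, either way round above 1.25 rad and value of joint pointer between -0.1 and 0.1 rad), for 0.2 s.
3. the gauge has been rocked until the pointer stands on the mark (contact force between the fingers and gauge above 2 N and contact force between gauge and stud above 0.5 N and z of hump_axis in the frame of gauge between -0.059 and -0.051 m and x of hump_axis in the frame of gauge between -0.02 and 0.02 m and y of hump_axis in the frame of gauge between -0.05 and 0.05 m and angle between the y axis of gauge and the x axis of stud, either way round above 1.25 rad and distance between pointer_tip and mark_tip below 0.002 m), for 0.4 s.
At the end, for the whole second after the job is handed in: For the last second: fingers hold the gauge; base on the hump (over 0.5 N), along the stud within 0.32 rad; pointer tip within 2 mm of the mark, still; gauge clear of the jig; mark not shifted; pad presses stud over 4 N, stud within 10 mm of its start (all of step 3 and contact force between clamp_pad and stud above 4 N and velocity of joint pointer between -0.3 and 0.3 rad/s and linear speed of gauge below 0.01 m/s and contact force between gauge and jig below 0.1 N and distance of stud from where it was at the start of the episode below 0.01 m); the arm keeps its last pose, push and grip.
It fails at once if the gauge is pressed hard on the stud (over 30 N) (contact force between gauge and stud above 30 N).
It fails at once if the mark is shifted (value of joint mark below 0.18 rad or value of joint mark above 0.37 rad or velocity of joint mark below -0.3 rad/s or velocity of joint mark above 0.3 rad/s).
It fails at once if the offcut or the bottle is moved more than 40 mm (distance of any of offcut, glue from where it was at the start of the episode above 0.04 m).
It also fails if it takes over 54 s, if anything falls off the work surface, if the arm or the gripper's body presses on something with over 40 N, if the wrist force passes 120 N, or if a joint passes its speed limit or range.

### The arm

A 6-joint arm with a two-finger parallel gripper is mounted at the origin on the work surface. World frame = base frame: x ahead of the robot, y to its left, z up, the work surface at z = 0. Lengths are in m, angles in rad, forces in N, time in s.
With the tool pointing down it reaches from about 0.35 to 0.975 m from the base axis. Payload 4.9 kg.
Tool frame: the origin (TCP) lies on the mounting face of the last link; the fingertips stand 173 mm ahead of it and the grasp point (between the pads) lies 155 mm ahead of it; z points along the fingers, y is the direction in which the jaws open and shut (so a half turn about z gives the same grasp; the last joint's range is limited). The gripper opens to 85 mm and grips with 20 to 120 N. Pads are 22 mm wide; open, the fingers measure 114 mm over their backs; the gripper's body (76 mm by 85 mm) begins 54 mm behind the grasp point. The pads swing forward as they close: fully open they stand 13 mm farther back than shut.
Start: joints at [-1.408, 0.053, 1.613, -0, 1.476, -0.119], TCP at [0.174, -0.6, 0.405] pointing down, gripper open.
Joint ranges: [-3.01, 3.01], [-1.01, 2.22], [0.06, 2.58], [-1.02, 4.17], [0.09, 2.62], [-3.14, 3.14]. Speed limits (rad/s): [2.57, 2.57, 3.14, 3.14, 3.14, 3.14].

### API

Orientations are given as a rotation vector (axis times angle).
In Python, from station import ctrl gives the robot as it stands. The module is installed in compiled form; this text tells all that it offers.
- The arm moves only by the tool jog_arm, never from a script. Its argument "steps" is a list of rows, each a list of 2 entries, a list of its own where there are three numbers: the shift along the tool's x, y, z in cm, then the turn, a rotation vector about the tool's x, y, z in degrees. In form: [[[tx, ty, tz], [rx, ry, rz]], ...]. A call has 1 to 8 rows; each row shifts and turns the pose as measured when the row begins, along the tool's axes as they then stand; what a row does not reach is not made up. A row lasts 1/10 s, in which the tool goes at most 50 mm and 8.59 degrees, less where a joint would pass 70% of its speed; a pose out of reach is approached as far as the arm can. A call is refused whole if a number of a shift passes 5 or a number of a turn 8.59, either way. A call with a gripper value outside its range is refused whole. "fingers" is the gripper command: -1 is shut, 1 is fully open, values between are in proportion, set as the call begins (left out, the last holds). The fingers move at their own pace and stop on an object; "grip_force" is the grip in N (left out, the last holds). Time passes only in rows, so rows that do not move let the fingers close. It gives the time, the measured TCP pose, the force and the opening at its end, in the units of the state.
- ctrl.get_obs(): the state, without advancing time (a new reading comes with each control period).
- ctrl.get_image(name): name is "scene" or "top"; returns the picture (384x512x3 uint8, red, green, blue); there is no depth.
- ctrl.camera_info(name): a dict with "K" (3x3 intrinsics, pixels), "dist_coeffs" ([k1, k2, p1, p2, k3] as OpenCV has them; the pictures are not rectified), "camera_from_world" (4x4, takes a point from world to camera coordinates). Camera axes: x right, y up, looking along -z (the intrinsics and any distortion apply to the point x, -y, -z); pixel columns grow to the right and rows downward; lengths in m; the calibration is good to about 2 mm. A picture is of the moment at which its call begins. camera_info takes no time and is no camera call.
- ctrl.finish_job(): hands the job in, once; it reports no verdict.
The state is a dict: "t": time; "q": joint angles; "dq": joint speeds; "effort": joint torques, N m; "tool_pos": TCP position; "tool_rot": TCP orientation; "contact_force": force on the tool from outside, world axes, zero at the start; "wrist_torque": the same for the moment, N m; "opening": finger opening in m.
Only numpy, scipy, OpenCV 4.12 (cv2) and the standard library are available. Lean on these libraries where they do the work, as an engineer would, in place of code of your own. Each camera call takes 0.05 s, during which the arm holds its last target.

## Working session

There is one attempt and no reset: what is moved stays moved. The work goes in short steps, Python scripts to look and compute and a tool call to move; the robot and the scene stay as the last step left them, time stands still between calls to the robot, and variables do not carry over. Pictures are saved under pics/ and viewed, and the job is handed in when it is done.

Besides the shell and the picture viewer there is one more tool, called as a command line: name --argument value ..., lists and objects as JSON in quotes. jog_arm: Moves the arm, as the interface text tells. Its arguments: {"type":"object","properties":{"steps":{"type":"array","items":{"type":"array"}},"fingers":{"type":"number"},"grip_force":{"type":"number"}},"required":["steps"]}

```bash
mkdir -p pics && python3 - <<'E'
from station import ctrl
import cv2, numpy as np, json
print(ctrl.get_obs())
for n in ("scene","top"):
    im=ctrl.get_image(n); np.save(f"pics/{n}0.npy",im)
    cv2.imwrite(f"pics/{n}0.png",cv2.resize(im[:,:,::-1],(800,600),interpolation=cv2.INTER_CUBIC))
    i=ctrl.camera_info(n); print(n,{k:np.round(v,4).tolist() for k,v in i.items()})
E
```

```text
{'t': 0.0, 'q': array([-1.40802757e+00,  5.33576813e-02,  1.61427981e+00,  8.34308474e-06,
        1.47599819e+00, -1.19025508e-01]), 'dq': array([-0.00057546, -0.00072144, -0.00014478, -0.00316265,  0.00148362,
        0.00018405]), 'effort': array([ 9.46011933e-04, -3.93679047e+01, -3.70179069e+01,  6.44507978e-06,
        7.11264423e-03, -5.36170489e-06]), 'tool_pos': array([ 0.1737425 , -0.6000899 ,  0.40347062]), 'tool_rot': array([-3.10843845e+00, -4.40890193e-01,  5.71051716e-05]), 'contact_force': array([0.2084191 , 0.54985919, 0.11330554]), 'wrist_torque': array([ 0.03144632, -0.01034182, -0.00495584]), 'opening': 0.08531992026675526}
scene {'K': [[437.6445, 0.0, 255.0864], [0.0, 437.6445, 198.5001], [0.0, 0.0, 1.0]], 'dist_coeffs': [-0.0408, 0.0, 0.0, 0.0, 0.0], 'camera_from_world': [[-0.4658, 0.8848, -0.0104, 0.3459], [-0.5916, -0.3027, 0.7472, 0.2397], [0.658, 0.3542, 0.6645, -1.6084], [0.0, 0.0, 0.0, 1.0]]}
top {'K': [[410.6734, 0.0, 250.3912], [0.0, 410.6734, 188.9753], [0.0, 0.0, 1.0]], 'dist_coeffs': [-0.1093, 0.0, 0.0, 0.0, 0.0], 'camera_from_world': [[0.0215, -0.9998, -0.0023, -0.0911], [0.9969, 0.0212, 0.076, -0.6046], [-0.0759, -0.0039, 0.9971, -0.9927], [0.0, 0.0, 0.0, 1.0]]}
```

View pics/scene0.png

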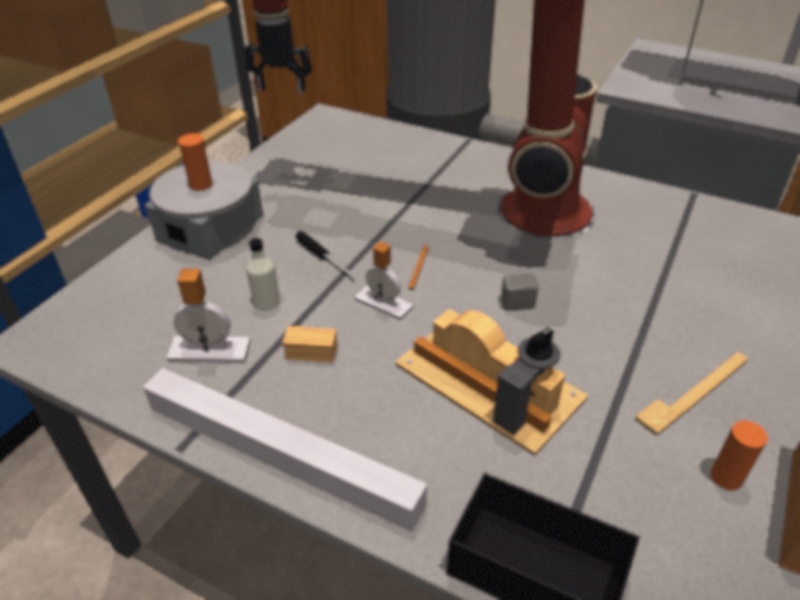

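View pics/top0.png

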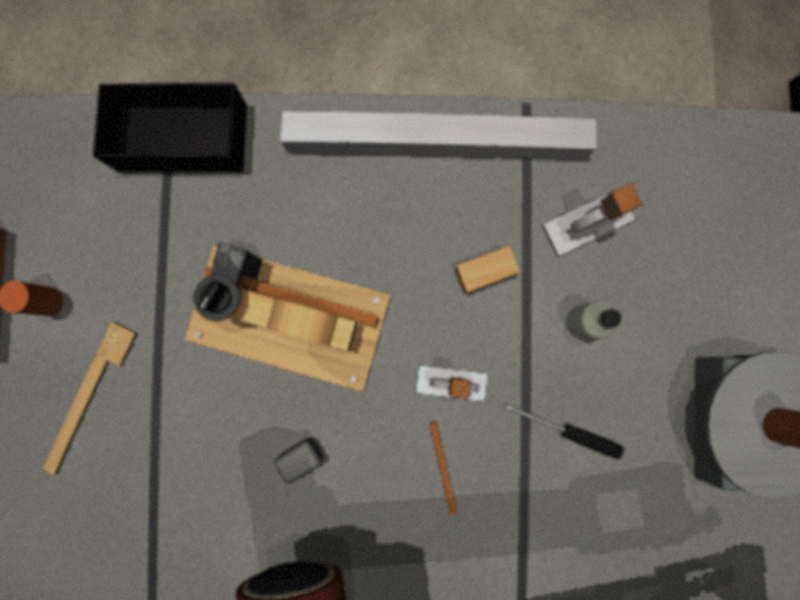

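Gauge look-alikes in the top view: the small one at (452,384) and the large one at (592,218). In the scene view they are at (384,285) and (205,320). By the description I pick the small one, and I'll check it in a close crop.

```bash
cat > h.py <<'E'
import numpy as np, cv2
from station import ctrl
from scipy.spatial.transform import Rotation as R
def cam(n):
    i=ctrl.camera_info(n); return np.array(i["K"]),np.array(i["dist_coeffs"]),np.array(i["camera_from_world"])
F=np.diag([1.,-1,-1])
def proj(n,P):
    K,d,T=cam(n); P=np.atleast_2d(P).astype(float)
    c=(P@T[:3,:3].T+T[:3,3])@F
    return cv2.projectPoints(c.reshape(-1,1,3),np.zeros(3),np.zeros(3),K,d)[0].reshape(-1,2)
def ray(n,uv):
    K,d,T=cam(n); p=cv2.undistortPoints(np.array(uv,float).reshape(-1,1,2),K,d).reshape(-1,2)
    v=np.c_[p,np.ones(len(p))]@F@T[:3,:3]; o=-T[:3,:3].T@T[:3,3]; return o,v
def toplane(n,uv,z):
    o,v=ray(n,uv); return o+v*((z-o[2])/v[:,2])[:,None]
def crop(n,im,x,y,w,h,s,out):
    c=im[y:y+h,x:x+w,::-1]; cv2.imwrite(out,cv2.resize(c,None,fx=s,fy=s,interpolation=cv2.INTER_CUBIC))
E
python3 - <<'E'
from h import *
a=np.load("pics/top0.npy");b=np.load("pics/scene0.npy")
crop("top",a,110,145,150,110,5,"pics/c1.png")
crop("top",a,255,220,70,50,10,"pics/c2.png")
crop("scene",b,215,145,80,60,9,"pics/c3.png")
crop("scene",b,245,190,140,100,5,"pics/c4.png")
E
```

```text
(no output)
```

View pics/c1.png

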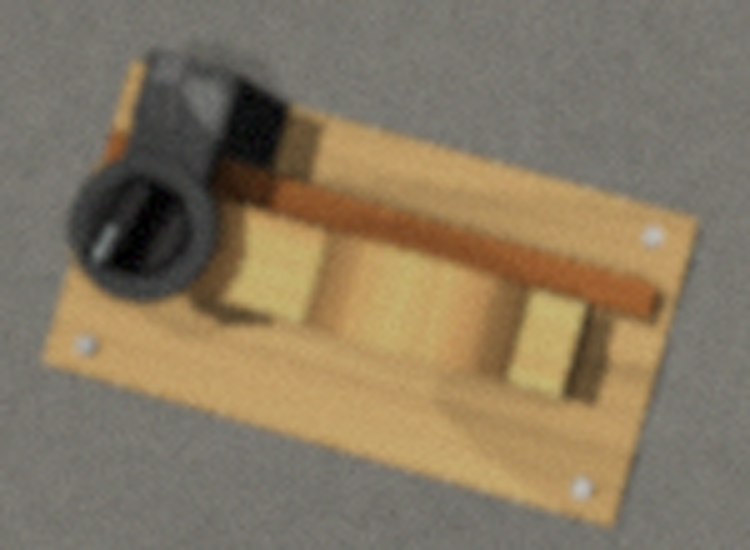

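View pics/c2.png

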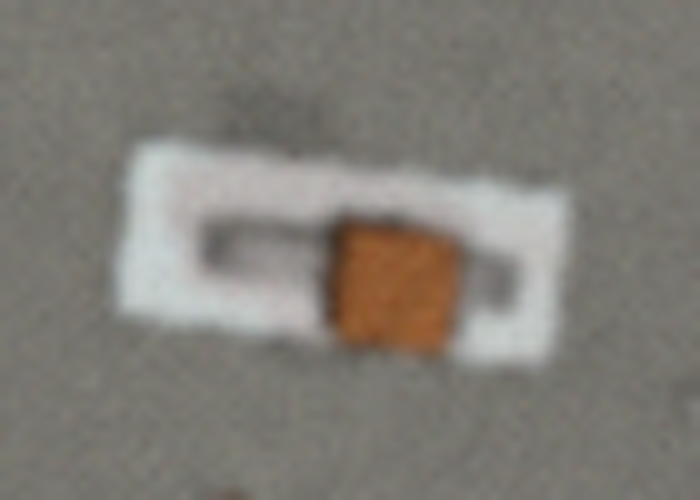

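View pics/c3.png

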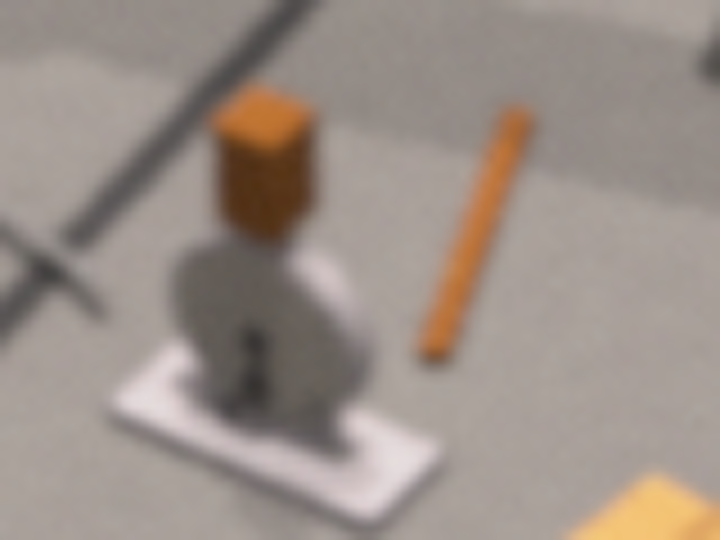

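View pics/c4.png

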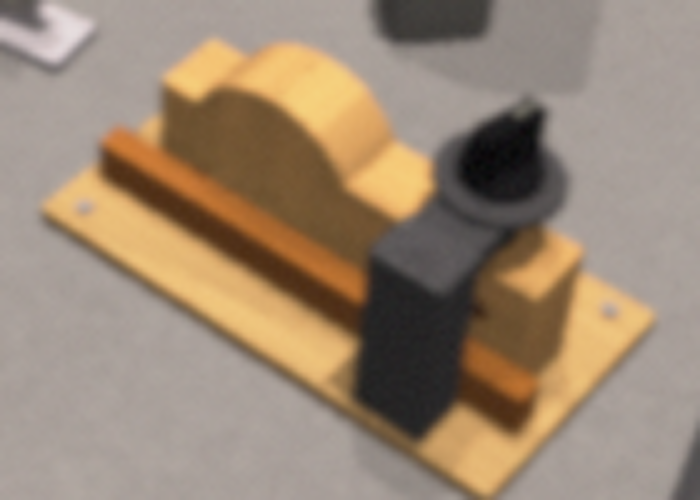

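```bash
python3 - <<'E'
from h import *
def un(uv,s,x,y): return (np.array(uv,float)+.5)/s-.5+[x,y]
bc=un([(700,215),(612,525),(42,362),(135,58)],5,110,145)
P=toplane("top",bc,0.012);print("board",P.round(4),P.mean(0).round(4))
ye=(P[3]+P[2]-P[0]-P[1])/2; xe=(P[0]+P[3]-P[1]-P[2])/2
print("len",np.linalg.norm(ye),np.linalg.norm(xe),"yaw from y",np.arctan2(-ye[0],ye[1]),"from x",np.arctan2(xe[1],xe[0]))
gc=un([(130,143),(572,183),(552,370),(117,318)],10,255,220)
G=toplane("top",gc,0.010);print("gbase",G.round(4),G.mean(0).round(4))
ye=(G[0]+G[3]-G[1]-G[2])/2; print("glen",np.linalg.norm(ye),"yaw",np.arctan2(-ye[0],ye[1]))
print("grip top",toplane("top",un([(398,285)],10,255,220),.142))
sc=un([(112,403),(370,528),(443,450)],9,215,145); print("scene base",toplane("scene",sc,0.01).round(4))
print("scene grip top",toplane("scene",un([(266,118)],9,215,145),.142))
sb=un([(42,210),(490,497),(655,317)],5,245,190); print("scene board",toplane("scene",sb,0.012).round(4))
a=np.load("pics/top0.npy");b=np.load("pics/scene0.npy")
crop("top",a,115,165,50,45,14,"pics/c5.png")
crop("scene",b,328,205,40,40,15,"pics/c6.png")
crop("scene",b,230,165,34,34,17,"pics/c7.png")
E
```

```text
board [[ 0.6107 -0.0761  0.012 ]
 [ 0.4556 -0.0358  0.012 ]
 [ 0.5294  0.2538  0.012 ]
 [ 0.6846  0.2127  0.012 ]] [0.5701 0.0887 0.012 ]
len 0.29843044641371047 0.1603761910941329 yaw from y -0.24998716882871608 from x -0.2565970939668415
gbase [[ 0.4964 -0.1232  0.01  ]
 [ 0.4886 -0.2335  0.01  ]
 [ 0.4421 -0.2292  0.01  ]
 [ 0.453  -0.1208  0.01  ]] [ 0.47   -0.1767  0.01  ]
glen 0.10980411455715712 yaw -0.08518698113793899
grip top [[ 0.47111975 -0.17654697  0.142     ]]
scene base [[ 0.4885 -0.2325  0.01  ]
 [ 0.5047 -0.1231  0.01  ]
 [ 0.4584 -0.1193  0.01  ]]
scene grip top [[ 0.47475922 -0.17511968  0.142     ]]
scene board [[ 0.6144 -0.0739  0.012 ]
 [ 0.6869  0.2141  0.012 ]
 [ 0.5356  0.2531  0.012 ]]
```

View pics/c5.png

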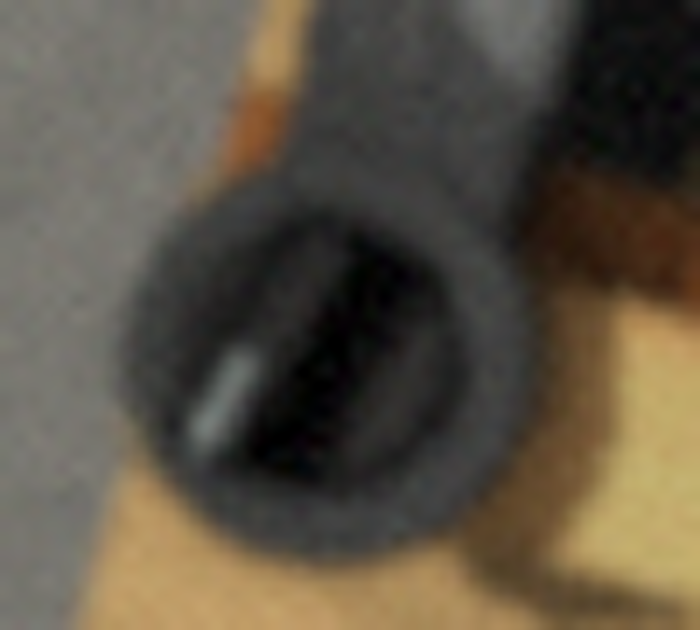

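View pics/c6.png

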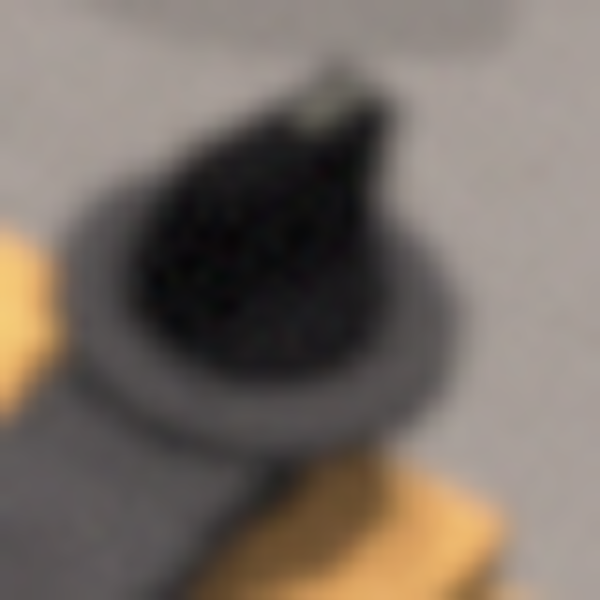

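View pics/c7.png

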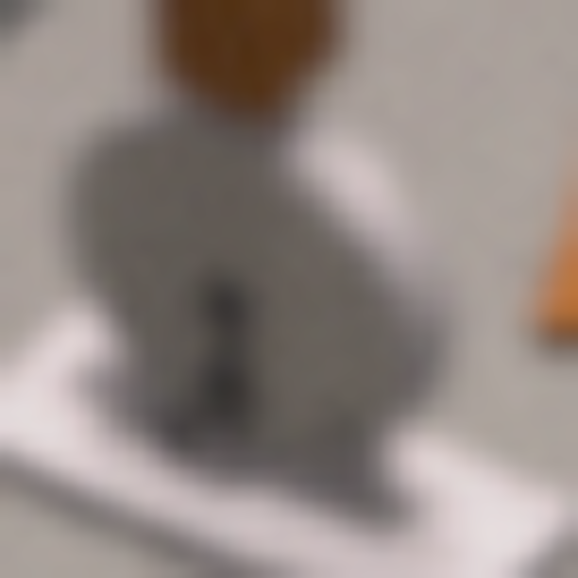

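```bash
python3 - <<'E'
from h import *
def un(uv,s,x,y): return (np.array(uv,float)+.5)/s-.5+[x,y]
def tri(p,q):
    o1,v1=ray("top",[p]);o2,v2=ray("scene",[q]);v1=v1[0]/np.linalg.norm(v1);v2=v2[0]/np.linalg.norm(v2)
    A=np.c_[v1,-v2];t=np.linalg.lstsq(A,o2-o1,rcond=None)[0]
    a=o1+t[0]*v1;b=o2+t[1]*v2;return (a+b)/2,np.linalg.norm(a-b)
print("cam",ray("top",[(0,0)])[0],ray("scene",[(0,0)])[0])
print(tri(un((228,390),14,115,165),un((328,95),15,328,205)))
yaw=-.253;c=np.array([.5715,.0892,0]);Rz=R.from_euler('z',yaw).as_matrix()
J=lambda p:(c+np.array(p,float)@Rz.T)
import itertools
a=np.load("pics/top0.npy");b=np.load("pics/scene0.npy")
def draw(n,im,pts,x,y,w,h,s,out):
    i=cv2.resize(im[y:y+h,x:x+w,::-1],None,fx=s,fy=s,interpolation=cv2.INTER_CUBIC)
    for p,col in pts:
        uv=(proj(n,J(p))-[x,y]+.5)*s-.5
        cv2.polylines(i,[uv.astype(int).reshape(-1,1,2)],False,col,1)
    cv2.imwrite(out,i)
th=np.linspace(0,2*np.pi,40)
circ=lambda r,x,y,z:np.c_[x+r*np.cos(th),y+r*np.sin(th),0*th+z]
pts=[([(-.08,-.15,.012),(.08,-.15,.012),(.08,.15,.012),(-.08,.15,.012),(-.08,-.15,.012)],(0,0,255))]
pts+=[([(.024,-.14,.042),(.024,.14,.042)],(255,0,0))]
sx=.0015;h=.012
pts+=[([(sx-.0225,-.12,h+.08),(sx+.0225,-.12,h+.08),(sx+.0225,.12,h+.08),(sx-.0225,.12,h+.08),(sx-.0225,-.12,h+.08)],(0,255,0))]
t=np.linspace(-1.1,1.1,20)
for q in(-.0225,.0225): pts+=[(np.c_[0*t+sx+q,-.045+.055*np.sin(t),h+.056+.055*np.cos(t)],(0,255,0))]
pts+=[([(.079,.063,.128),(-.022,.063,.128),(-.022,.107,.128),(.079,.107,.128),(.079,.063,.128)],(255,255,0))]
pts+=[(circ(.031,0,.085,.132),(255,0,255)),(circ(.022,0,.085,.14),(0,255,255))]
draw("top",a,pts,110,145,150,110,5,"pics/d1.png")
draw("scene",b,pts,245,190,140,100,5,"pics/d2.png")
E
```

```text
cam [ 0.52931377 -0.08209368  1.03558677] [1.36126518 0.33624533 0.89328129]
(array([0.58271232, 0.17484836, 0.17184461]), np.float64(0.0017477346969279764))
```

View pics/d1.png

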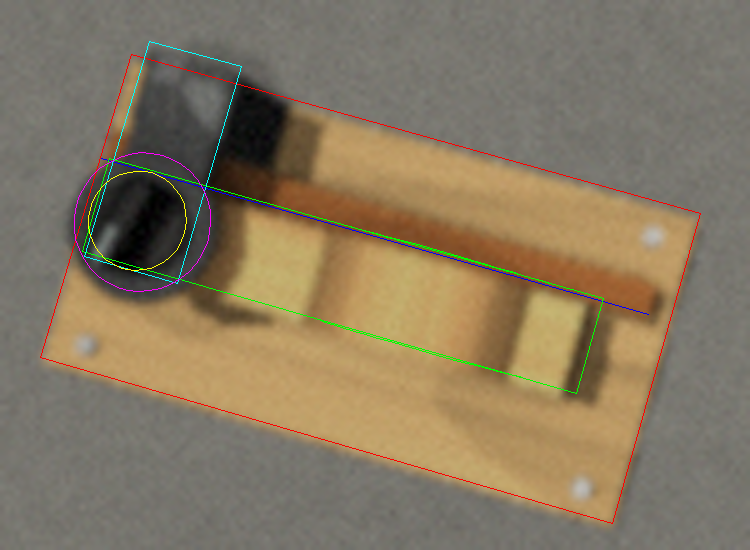

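View pics/d2.png

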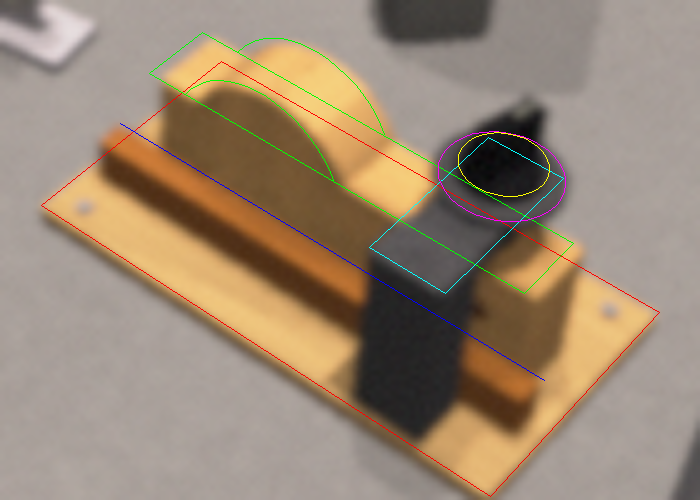

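```bash
cat >> h.py <<'E'
YAW=-.253; C=np.array([.5705,.0882,0])
def J(p): return C+R.from_euler('z',YAW).apply(p)
def plan(pos,Rm):
    o=ctrl.get_obs(); R0=R.from_rotvec(o["tool_rot"]); 
    d=R0.inv().apply(np.array(pos)-o["tool_pos"])*100; r=np.degrees((R0.inv()*Rm).as_rotvec())
    print("t",round(o["t"],2),"tcp",o["tool_pos"].round(4),"q",o["q"].round(3),"F",o["contact_force"].round(1),"open",round(o["opening"],4))
    print("shift cm",d.round(2),"rows",round(np.linalg.norm(d)/5,1),"| turn deg",r.round(2))
def down(yaw_x): # tool z down, tool x at world angle yaw_x
    return R.from_euler('z',yaw_x)*R.from_euler('x',np.pi)
E
python3 - <<'E'
from h import *
o=ctrl.get_obs();Rm=R.from_rotvec(o["tool_rot"]).as_matrix();print(Rm.round(3))
k=J([-.001,.084,0]);print("knob",k)
for a in (-25,155): plan([k[0],k[1],.403],down(np.radians(a)))
print(toplane("top",[(502,273)],.2))
E
```

```text
[[ 0.961  0.278 -0.   ]
 [ 0.278 -0.961  0.002]
 [ 0.    -0.002 -1.   ]]
knob [0.59055784 0.16977624 0.        ]
t 0.1 tcp [ 0.1738 -0.6001  0.4036] q [-1.408  0.053  1.614 -0.     1.476 -0.119] F [ 0.3 -0.5  0.2] open 0.085
shift cm [ 61.45 -62.36   0.19] rows 17.5 | turn deg [-1.100e-01  3.000e-02  4.115e+01]
t 0.1 tcp [ 0.1738 -0.6001  0.4036] q [-1.408  0.053  1.614 -0.     1.476 -0.119] F [ 0.3 -0.5  0.2] open 0.085
shift cm [ 61.45 -62.36   0.19] rows 17.5 | turn deg [-3.0000e-02 -1.3000e-01 -1.3885e+02]
[[ 0.42637065 -0.6138345   0.2       ]]
```

jog_arm --steps '[[[3.5, -3.5, 0], [0, 0, 0]], [[3.5, -3.5, 0], [0, 0, 0]], [[3.5, -3.5, 0], [0, 0, 0]], [[3.5, -3.5, 0], [0, 0, 0]], [[3.5, -3.5, 0], [0, 0, 0]], [[3.5, -3.5, 0], [0, 0, 0]], [[3.5, -3.5, 0], [0, 0, 0]], [[3.5, -3.5, 0], [0, 0, 0]]]' --fingers 1

```text
t: 0.9
tool_pos: [0.3649, -0.2507, 0.3988]
tool_rot: [-3.104, -0.421, 0.002]
contact_force: [0.9, -0.2, -0.3]
opening: 0.0854
```

jog_arm --steps '[[[3.5, -3.5, 0], [0, 0, 0]], [[3.5, -3.5, 0], [0, 0, 0]], [[3.5, -3.5, 0], [0, 0, 0]], [[3.5, -3.5, 0], [0, 0, 0]], [[3.5, -3.5, 0], [0, 0, 0]], [[3.5, -3.5, 0], [0, 0, 0]], [[3.5, -3.5, 0], [0, 0, 0]], [[3.5, -3.5, 0], [0, 0, 0]]]'

```text
t: 1.7
tool_pos: [0.5573, 0.1003, 0.3989]
tool_rot: [-3.105, -0.423, 0.002]
contact_force: [0.1, 0.1, 0.4]
opening: 0.0858
```

jog_arm --steps '[[[0, 0, 0], [0, 0, -8.5]], [[0, 0, 0], [0, 0, -8.5]], [[0, 0, 0], [0, 0, -8.5]], [[0, 0, 0], [0, 0, -8.5]], [[0, 0, 0], [0, 0, -8.5]], [[0, 0, 0], [0, 0, -8.5]], [[0, 0, 0], [0, 0, -8.5]], [[0, 0, 0], [0, 0, -8.5]]]'

```text
t: 2.5
tool_pos: [0.558, 0.1079, 0.3922]
tool_rot: [-2.314, -2.103, 0.006]
contact_force: [-0.8, -0.2, -0.8]
opening: 0.0851
```

jog_arm --steps '[[[0, 0, 0], [0, 0, -8.5]], [[0, 0, 0], [0, 0, -8.5]], [[0, 0, 0], [0, 0, -8.5]], [[0, 0, 0], [0, 0, -8.5]], [[0, 0, 0], [0, 0, -8.5]], [[0, 0, 0], [0, 0, -8.5]], [[0, 0, 0], [0, 0, -8.5]], [[0, 0, 0], [0, 0, 0]]]'

```text
t: 3.3
tool_pos: [0.5565, 0.1078, 0.3866]
tool_rot: [-0.946, -2.971, -0.001]
contact_force: [0.1, 0.1, 0.1]
opening: 0.0852
```

```bash
python3 - <<'E'
from h import *
k=J([-.001,.084,0])
plan([k[0],k[1],.403],down(np.radians(155)))
E
```

```text
t 3.3 tcp [0.5565 0.1078 0.3866] q [ 0.058 -0.068  1.764  0.009  1.468 -0.897] F [0.1 0.1 0.1] open 0.0852
shift cm [ 0.84  7.01 -1.66] rows 1.5 | turn deg [ -0.26  -1.33 -10.32]
```

jog_arm --steps '[[[0.4, 3.5, 0], [0, 0, -5.2]], [[0.4, 3.5, 0], [0, -1.3, -5.2]], [[0, 0.2, 0], [0, 0, 0]], [[0, 0, 0], [0, 0, 0]]]' --fingers 0.2

```text
t: 3.7
tool_pos: [0.5889, 0.1739, 0.3844]
tool_rot: [-0.689, -3.061, 0.008]
contact_force: [-0.5, 0.4, 0.2]
opening: 0.0513
```

```bash
python3 - <<'E'
from h import *
k=J([-.001,.084,0])
plan([k[0],k[1],.322],down(np.radians(155)))
for n,x,y,w,h in (("top",90,140,100,75),("scene",290,150,110,90)):
    im=ctrl.get_image(n); crop(n,im,x,y,w,h,7,f"pics/e_{n}.png")
E
```

```text
t 3.7 tcp [0.5889 0.1739 0.3844] q [ 0.167  0.042  1.658 -0.003  1.447 -0.961] F [-0.5  0.4  0.2] open 0.0513
shift cm [-0.34 -0.27  6.25] rows 1.3 | turn deg [-0.33 -0.14 -0.36]
```

View pics/e_scene.png

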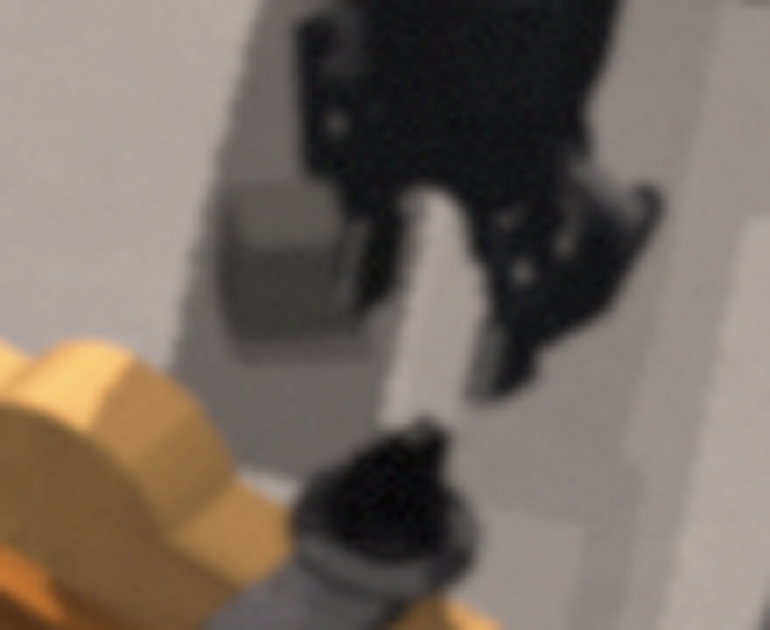

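View pics/e_top.png

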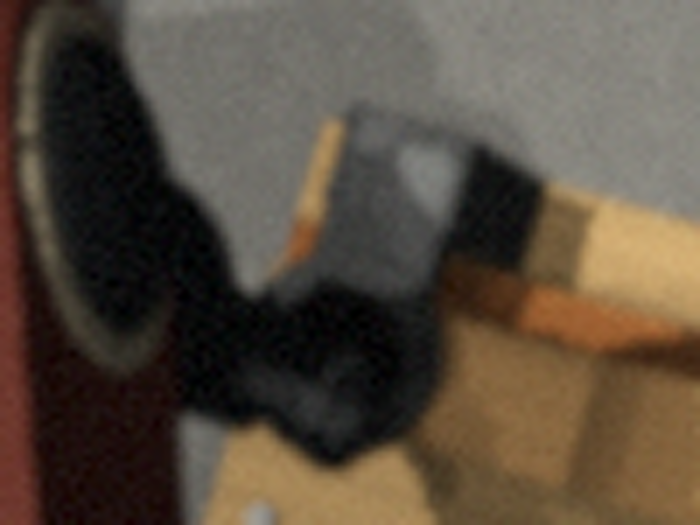

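jog_arm --steps '[[[-0.35, -0.3, 2], [0, 0, 0]], [[0, 0, 2], [0, 0, 0]], [[0, 0, 1], [0, 0, 0]], [[0, 0, 0.8], [0, 0, 0]]]'

```text
t: 4.2
tool_pos: [0.5903, 0.1655, 0.3277]
tool_rot: [0.703, 3.061, -0.006]
contact_force: [-1.1, 0.1, -0.5]
opening: 0.0511
```

```bash
python3 - <<'E'
from h import *
k=J([-.001,.084,0])
plan([k[0],k[1],.322],down(np.radians(155)))
E
```

```text
t 4.2 tcp [0.5903 0.1655 0.3277] q [ 0.153  0.083  1.712 -0.004  1.347 -0.966] F [-1.1  0.1 -0.5] open 0.0511
shift cm [0.16 0.4  0.57] rows 0.1 | turn deg [-0.2   0.1  -0.86]
```

jog_arm --steps '[[[0.15, 0.4, 0.5], [0, 0, 0]], [[0, 0, 0], [0, 0, 0]]]'

```text
t: 4.4
tool_pos: [0.5903, 0.1692, 0.3214]
tool_rot: [-0.706, -3.06, 0.007]
contact_force: [-0.4, 0.4, -0.2]
opening: 0.0512
```

jog_arm --steps '[[[0, 0, 0], [0, 0, 0]], [[0, 0, 0], [0, 0, 0]], [[0, 0, 0], [0, 0, 0]], [[0, 0, 0], [0, 0, 0]]]' --fingers -1 --grip_force 30

```text
t: 4.8
tool_pos: [0.5909, 0.1699, 0.3233]
tool_rot: [0.706, 3.059, -0.003]
contact_force: [0.3, -0.4, -2.2]
opening: 0.0134
```

```bash
python3 - <<'E'
from h import *
k=J([-.001,.084,0])
plan([k[0],k[1],.322],down(np.radians(155)))
E
```

```text
t 4.8 tcp [0.5909 0.1699 0.3233] q [ 0.159  0.091  1.712 -0.003  1.337 -0.957] F [ 0.3 -0.4 -2.2] open 0.0134
shift cm [ 0.02 -0.02  0.13] rows 0.0 | turn deg [-0.08  0.17 -0.98]
```

jog_arm --steps '[[[0, 0, 0], [0, 0, 6]], [[0, 0, 0], [0, 0, 6]], [[0, 0, 0], [0, 0, 6]]]' --grip_force 40

```text
t: 5.1
tool_pos: [0.5908, 0.1701, 0.3233]
tool_rot: [1.189, 2.904, -0.003]
contact_force: [1.1, 1.0, -2.5]
opening: 0.0125
```

```bash
python3 - <<'E'
from h import *
k=J([-.001,.084,0])
plan([k[0],k[1],.322],down(np.radians(155)));print(ctrl.get_obs()["wrist_torque"])
E
```

```text
t 5.1 tcp [0.5908 0.1701 0.3233] q [ 0.16   0.091  1.712 -0.003  1.337 -0.633] F [ 1.1  1.  -2.5] open 0.0125
shift cm [-0.   -0.04  0.13] rows 0.0 | turn deg [ -0.07   0.21 -19.53]
[ 0.06897087 -0.05991098  0.12695316]
```

jog_arm --steps '[[[0, 0, 0], [0, 0, 7]], [[0, 0, 0], [0, 0, 7]], [[0, 0, 0], [0, 0, 7]], [[0, 0, 0], [0, 0, 7]], [[0, 0, 0], [0, 0, 7]], [[0, 0, 0], [0, 0, 7]]]'

```text
t: 5.7
tool_pos: [0.591, 0.1704, 0.3233]
tool_rot: [2.181, 2.254, -0.001]
contact_force: [1.4, 0.8, -1.2]
opening: 0.013
```

```bash
python3 - <<'E'
from h import *
k=J([-.001,.084,0])
plan([k[0],k[1],.322],down(np.radians(155)));print(ctrl.get_obs()["wrist_torque"])
E
```

```text
t 5.7 tcp [0.591  0.1704 0.3233] q [ 0.161  0.091  1.712 -0.004  1.337  0.128] F [ 1.4  0.8 -1.2] open 0.013
shift cm [-0.06 -0.04  0.13] rows 0.0 | turn deg [ 3.00e-02  2.90e-01 -6.31e+01]
[0.16028245 0.00683045 0.12421174]
```

jog_arm --steps '[[[0, 0, 0], [0, 0, 4]], [[0, 0, 0], [0, 0, 4]], [[0, 0, 0], [0, 0, 4]]]'

```text
t: 6.0
tool_pos: [0.591, 0.1705, 0.3233]
tool_rot: [2.413, 2.004, -0.0]
contact_force: [1.7, 0.2, -0.5]
opening: 0.0131
```

```bash
python3 - <<'E'
from h import *
k=J([-.001,.084,0])
plan([k[0],k[1],.322],down(np.radians(155)));print(ctrl.get_obs()["wrist_torque"])
E
```

```text
t 6.0 tcp [0.591  0.1705 0.3233] q [ 0.161  0.091  1.711 -0.005  1.337  0.346] F [ 1.7  0.2 -0.5] open 0.0131
shift cm [-0.08 -0.03  0.13] rows 0.0 | turn deg [ 6.000e-02  3.200e-01 -7.557e+01]
[0.1675454  0.01083843 0.31113265]
```

jog_arm --steps '[[[0, 0, 0], [0, 0, 1]], [[0, 0, 0], [0, 0, 0]], [[0, 0, 0], [0, 0, 0]]]'

```text
t: 6.3
tool_pos: [0.591, 0.1707, 0.3233]
tool_rot: [2.423, 1.99, -0.001]
contact_force: [1.4, -0.4, -1.1]
opening: 0.0132
```

```bash
python3 - <<'E'
from h import *
k=J([-.001,.084,0])
plan([k[0],k[1],.322],down(np.radians(155)));print(ctrl.get_obs()["wrist_torque"])
E
```

```text
t 6.3 tcp [0.591  0.1707 0.3233] q [ 0.161  0.091  1.711 -0.006  1.337  0.358] F [ 1.4 -0.4 -1.1] open 0.0132
shift cm [-0.1  -0.03  0.13] rows 0.0 | turn deg [ 4.000e-02  3.800e-01 -7.622e+01]
[ 0.09525176 -0.02517678  0.75187974]
```

jog_arm --steps '[[[0, 0, 0], [0, 0, 0]], [[0, 0, 0], [0, 0, 0]], [[0, 0, 0], [0, 0, 0]]]' --fingers 0.2

```text
t: 6.6
tool_pos: [0.5911, 0.1705, 0.3241]
tool_rot: [2.425, 1.987, -0.001]
contact_force: [-0.3, 0.2, 0.5]
opening: 0.0511
```

jog_arm --steps '[[[0, 0, -2], [0, 0, 0]], [[0, 0, -3], [0, 0, 0]], [[0, 0, -3], [0, 0, 0]], [[0, 0, 0], [0, 0, 0]]]'

```text
t: 7.0
tool_pos: [0.5906, 0.1705, 0.4058]
tool_rot: [2.429, 1.985, -0.004]
contact_force: [0.2, 0.9, 1.0]
opening: 0.0513
```

```bash
python3 - <<'E'
from h import *
im=ctrl.get_image("scene"); crop("scene",im,245,190,140,100,5,"pics/f1.png")
plan([.4705,-.1762,.40],down(-.09+np.pi/2)); plan([.4705,-.1762,.40],down(-.09-np.pi/2))
E
```

```text
t 7.05 tcp [0.5902 0.1704 0.4032] q [ 0.161  0.03   1.639 -0.005  1.477  0.362] F [-0.8 -1.   0.2] open 0.0514
shift cm [-36.35  -4.83   0.56] rows 7.3 | turn deg [-0.11  0.36 -6.32]
t 7.05 tcp [0.5902 0.1704 0.4032] q [ 0.161  0.03   1.639 -0.005  1.477  0.362] F [-0.8 -1.   0.2] open 0.0514
shift cm [-36.35  -4.83   0.56] rows 7.3 | turn deg [5.4000e-01 1.7000e-01 1.7368e+02]
```

View pics/f1.png

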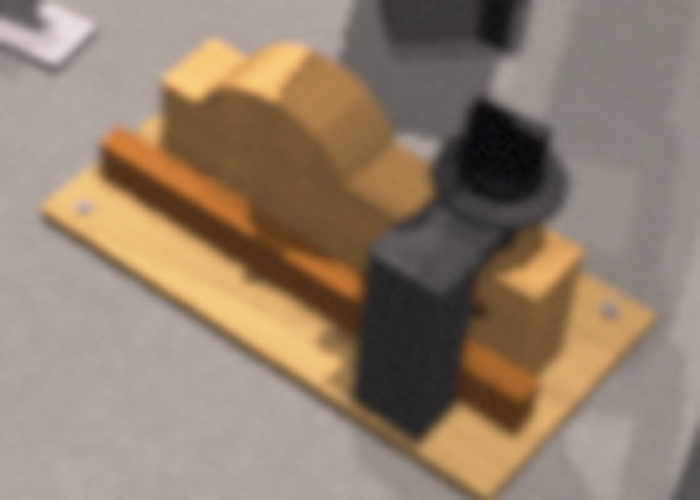

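jog_arm --steps '[[[-4.5, -0.6, 0], [0, 0, 0]], [[-4.5, -0.6, 0], [0, 0, 0]], [[-4.5, -0.6, 0], [0, 0, 0]], [[-4.5, -0.6, 0], [0, 0, 0]], [[-4.5, -0.6, 0], [0, 0, 0]], [[-4.5, -0.6, 0], [0, 0, 0]], [[-4.5, -0.6, 0], [0, 0, 0]], [[-2, -0.3, 0], [0, 0, 0]]]'

```text
t: 7.85
tool_pos: [0.4741, -0.1568, 0.3942]
tool_rot: [-2.421, -1.99, 0.022]
contact_force: [0.6, 0.6, 1.1]
opening: 0.0514
```

jog_arm --steps '[[[0, 0, 0], [0, 0, 8.5]], [[0, 0, 0], [0, 0, 8.5]], [[0, 0, 0], [0, 0, 8.5]], [[0, 0, 0], [0, 0, 8.5]], [[0, 0, 0], [0, 0, 8.5]], [[0, 0, 0], [0, 0, 8.5]], [[0, 0, 0], [0, 0, 8.5]], [[0, 0, 0], [0, 0, 8.5]]]'

```text
t: 8.65
tool_pos: [0.4695, -0.1603, 0.3807]
tool_rot: [-3.121, -0.271, 0.05]
contact_force: [-0.6, -0.3, -0.5]
opening: 0.0512
```

```bash
python3 - <<'E'
from h import *
plan([.4705,-.1762,.40],down(-.088))
E
```

```text
t 8.65 tcp [ 0.4695 -0.1603  0.3807] q [-0.477 -0.238  1.925 -0.01   1.487  0.922] F [-0.6 -0.3 -0.5] open 0.0512
shift cm [-0.24  1.56 -1.94] rows 0.5 | turn deg [-0.42  1.85 14.97]
```

jog_arm --steps '[[[0, 0, 0], [0, 0.9, 7.5]], [[-0.2, 1.5, 0], [-0.4, 0.9, 7.3]], [[0, 0, 0], [0, 0, 0]]]'

```text
t: 8.95
tool_pos: [0.4671, -0.175, 0.3756]
tool_rot: [-3.134, 0.152, 0.011]
contact_force: [-0.1, 0.8, -0.2]
opening: 0.0514
```

```bash
python3 - <<'E'
from h import *
plan([.4705,-.1762,.278],down(-.088))
for n,x,y,w,h in (("top",230,200,110,80),("scene",190,80,110,110)):
    im=ctrl.get_image(n); crop(n,im,x,y,w,h,5.4,f"pics/g_{n}.png")
E
```

```text
t 8.95 tcp [ 0.4671 -0.175   0.3756] q [-0.508 -0.235  1.93   0.     1.454  1.16 ] F [-0.1  0.8 -0.2] open 0.0514
shift cm [0.43 0.12 9.76] rows 2.0 | turn deg [-0.18  0.41 -0.51]
```

View pics/g_scene.png

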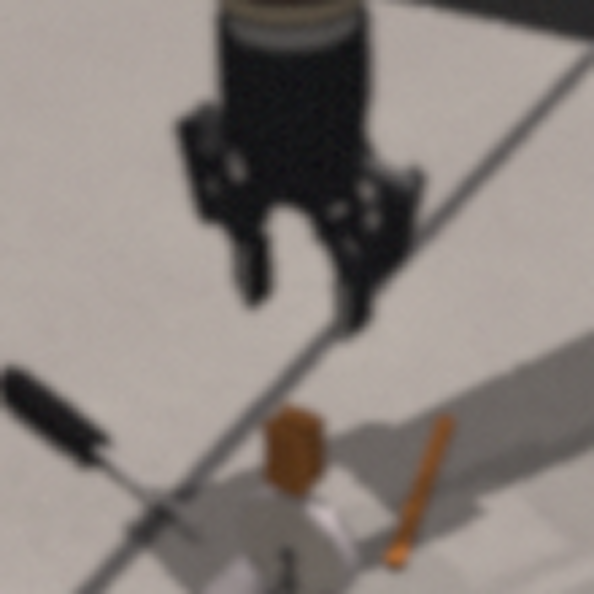

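View pics/g_top.png

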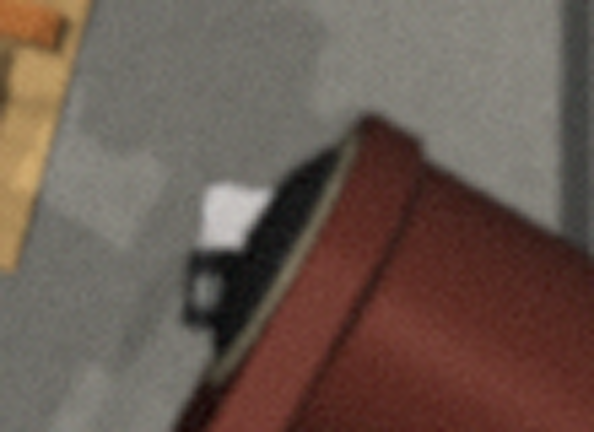

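Positioned over the small gauge's grip. Next I descend in stages.

jog_arm --steps '[[[0.4, 0.1, 2], [0, 0.4, -0.5]], [[0, 0, 2.5], [0, 0, 0]], [[0, 0, 2], [0, 0, 0]], [[0, 0, 0], [0, 0, 0]]]'

```text
t: 9.45
tool_pos: [0.4712, -0.1736, 0.3087]
tool_rot: [-3.134, 0.117, 0.0]
contact_force: [-0.3, 0.5, -0.9]
opening: 0.0513
```

```bash
python3 - <<'E'
from h import *
plan([.4705,-.1762,.278],down(-.088))
E
```

```text
t 9.45 tcp [ 0.4712 -0.1736  0.3087] q [-0.502 -0.166  1.987  0.005  1.323  1.142] F [-0.3  0.5 -0.9] open 0.0513
shift cm [-0.05  0.28  3.07] rows 0.6 | turn deg [-0.31  0.02  0.76]
```

jog_arm --steps '[[[0, 0.3, 1.5], [-0.3, 0, 0.7]], [[0, 0, 1.5], [0, 0, 0]], [[0, 0, 0], [0, 0, 0]]]'

```text
t: 9.75
tool_pos: [0.4716, -0.1758, 0.2791]
tool_rot: [-3.139, 0.129, -0.001]
contact_force: [-0.9, -0.3, -0.3]
opening: 0.0514
```

```bash
python3 - <<'E'
from h import *
plan([.4705,-.1762,.278],down(-.088))
E
```

```text
t 9.75 tcp [ 0.4716 -0.1758  0.2791] q [-5.050e-01 -1.280e-01  2.007e+00  1.000e-03  1.263e+00  1.148e+00] F [-0.9 -0.3 -0.3] open 0.0514
shift cm [-0.11  0.05  0.11] rows 0.0 | turn deg [-0.02 -0.04  0.32]
```

jog_arm --steps '[[[0, 0, 0], [0, 0, 0]], [[0, 0, 0], [0, 0, 0]], [[0, 0, 0], [0, 0, 0]], [[0, 0, 0], [0, 0, 0]], [[0, 0, 0], [0, 0, 0]]]' --fingers -1 --grip_force 60

```text
t: 10.25
tool_pos: [0.4719, -0.1757, 0.2807]
tool_rot: [3.138, -0.127, 0.003]
contact_force: [-0.2, 0.4, -3.4]
opening: 0.0253
```

jog_arm --steps '[[[0, 0, -1.5], [0, 0, 0]], [[0, 0, -3], [0, 0, 0]], [[0, 0, -4], [0, 0, 0]], [[0, 0, -4], [0, 0, 0]], [[0, 0, -3], [0, 0, 0]], [[0, 0, 0], [0, 0, 0]]]'

```text
t: 10.85
tool_pos: [0.4705, -0.1748, 0.4431]
tool_rot: [-3.137, 0.126, 0.003]
contact_force: [0.1, -1.0, -3.1]
opening: 0.0258
```

```bash
python3 - <<'E'
from h import *
plan([.4705,-.1762,.42],down(-.088))
im=ctrl.get_image("scene"); crop("scene",im,200,90,70,90,6.5,"pics/i1.png")
E
```

```text
t 10.85 tcp [ 0.4705 -0.1748  0.4431] q [-5.040e-01 -2.670e-01  1.845e+00  1.000e-03  1.566e+00  1.147e+00] F [ 0.1 -1.  -3.1] open 0.0258
shift cm [0.02 0.14 2.31] rows 0.5 | turn deg [-0.12  0.11  0.43]
```

View pics/i1.png

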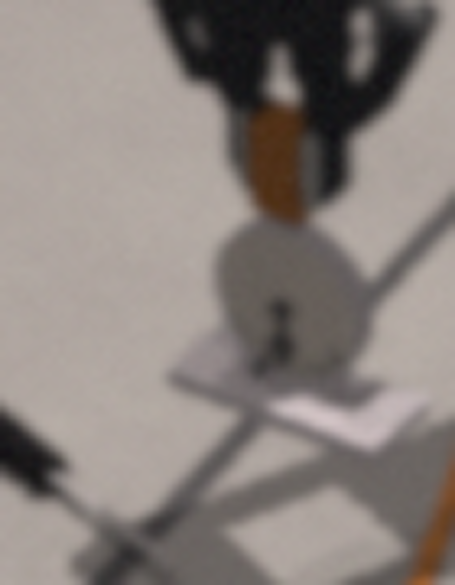

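```bash
python3 - <<'E'
from h import *
plan([.72,.06,.57],down(-.088)); plan([.72,.06,.57],down(.38))
E
```

```text
t 10.9 tcp [ 0.4702 -0.1746  0.4404] q [-5.040e-01 -2.660e-01  1.848e+00  1.000e-03  1.565e+00  1.147e+00] F [ 0.4  0.5 -3.4] open 0.025
shift cm [ 22.95 -25.44 -12.99] rows 7.3 | turn deg [-0.21  0.3   0.43]
t 10.9 tcp [ 0.4702 -0.1746  0.4404] q [-5.040e-01 -2.660e-01  1.848e+00  1.000e-03  1.565e+00  1.147e+00] F [ 0.4  0.5 -3.4] open 0.025
shift cm [ 22.95 -25.44 -12.99] rows 7.3 | turn deg [ -0.27   0.25 -26.38]
```

jog_arm --steps '[[[2.9, -3.2, -1.7], [0, 0, 0]], [[2.9, -3.2, -1.7], [0, 0, 0]], [[2.9, -3.2, -1.7], [0, 0, 0]], [[2.9, -3.2, -1.7], [0, 0, 0]], [[2.9, -3.2, -1.7], [0, 0, 0]], [[2.9, -3.2, -1.7], [0, 0, 0]], [[2.9, -3.2, -1.7], [0, 0, 0]], [[2.9, -3.2, -1.7], [0, 0, 0]]]'

```text
t: 11.7
tool_pos: [0.7309, 0.0656, 0.5475]
tool_rot: [-3.13, 0.142, 0.072]
contact_force: [0.3, -1.0, -3.6]
opening: 0.0254
```

jog_arm --steps '[[[0, 0, 0], [0, 0, -7]], [[0, 0, 0], [0, 0, -7]], [[0, 0, 0], [0, 0, -7]], [[0, 0, 0], [0, 0, -6]], [[0, 0, 0], [0, 0, 0]], [[0, 0, 0], [0, 0, 0]], [[0, 0, 0], [0, 0, 0]], [[0, 0, 0], [0, 0, 0]]]'

```text
t: 12.5
tool_pos: [0.7375, 0.0719, 0.5208]
tool_rot: [-3.05, -0.621, 0.116]
contact_force: [0.6, 0.4, -3.6]
opening: 0.0255
```

```bash
python3 - <<'E'
from h import *
plan([.72,.06,.57],down(.38))
im=np.mean([ctrl.get_image("scene").astype(float) for _ in range(8)],0).clip(0,255).astype(np.uint8)
np.save("pics/mk.npy",im); o=ctrl.get_obs(); np.savez("pics/mk_pose.npz",p=o["tool_pos"],r=o["tool_rot"])
Rm=R.from_rotvec(o["tool_rot"]); g=o["tool_pos"]+Rm.apply([0,0,.2807-.054]); u=proj("scene",g)[0]; print(u)
x,y=(u-[32,28]).astype(int); crop("scene",im,x,y,64,56,11,"pics/mk.png"); print(x,y)
E
```

```text
t 12.5 tcp [0.7375 0.0719 0.5208] q [-0.005  0.306  1.139  0.011  1.775  1.166] F [ 0.6  0.4 -3.6] open 0.0255
shift cm [-2.4   0.21 -4.78] rows 1.1 | turn deg [-2.29  3.91  1.25]
[290.25917213 192.52973781]
258 164
```

View pics/mk.png

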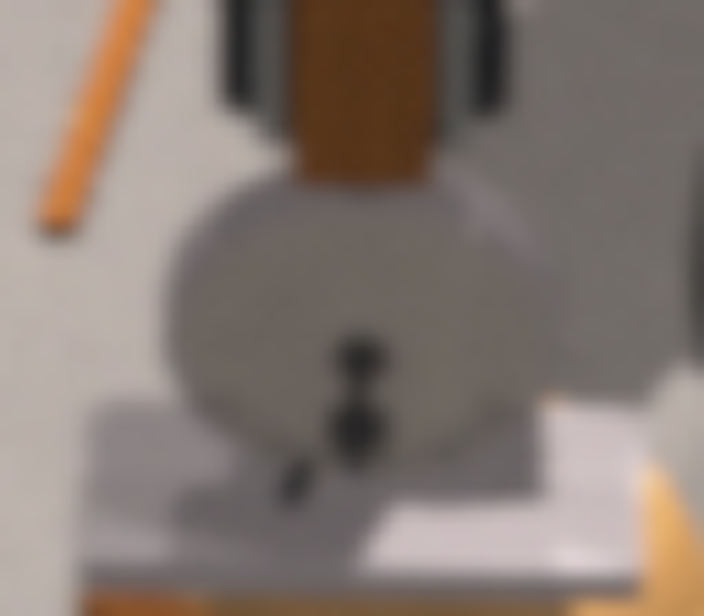

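```bash
cat > ang.py <<'E'
from h import *
def gaugeframe(o_p,o_r,L=.2807):
    Rt=R.from_rotvec(o_r); Rg=Rt*R.from_euler('x',np.pi) # gauge axes: x=tool x, y=-tool y, z=-tool z
    return o_p+Rt.apply([0,0,L]),Rg
def facecoords(uv,p,r,xo):
    g,Rg=gaugeframe(p,r); o,v=ray("scene",uv)
    ol=Rg.inv().apply(o-g); vl=Rg.inv().apply(v); t=(xo-ol[0])/vl[:,0]
    q=ol+v*0+vl*t[:,None]; return q
E
python3 - <<'E'
from ang import *
d=np.load("pics/mk_pose.npz");im=np.load("pics/mk.npy")
un=lambda uv:(np.array(uv,float)+.5)/11-.5+[258,164]
P=un([(360,355),(357,430),(355,468),(296,482),(305,462),(285,499)])
for xo in (.004,.008,.012):
    q=facecoords(P,d["p"],d["r"],xo); h=q[0]; dd=q[1:]-h
    print(xo,q[0].round(4),"rad",np.linalg.norm(dd,axis=1).round(4),"ang",np.arctan2(-dd[:,1],-dd[:,2]).round(3))
g,Rg=gaugeframe(d["p"],d["r"]); z=Rg.apply([0,0,1]);y=Rg.apply([0,1,0]); print("lean",-y[2], "x tilt",Rg.apply([1,0,0])[2])
E
```

```text
0.004 [0.004  0.0001 0.0483] rad [0.0204 0.031  0.0374 0.0315 0.0428] ang [0.027 0.03  0.338 0.344 0.348]
0.008 [0.008  0.0002 0.0523] rad [0.0203 0.0309 0.0372 0.0313 0.0425] ang [0.027 0.03  0.338 0.344 0.348]
0.012 [0.012  0.0003 0.0563] rad [0.0202 0.0307 0.037  0.0311 0.0422] ang [0.027 0.03  0.338 0.344 0.348]
lean -0.040035093140627434 x tilt -0.06576750848894793
```

```bash
python3 - <<'E'
from ang import *
H=J([.0015,-.039,0]); print(H)
plan([H[0],H[1],.44],down(YAW))
a=np.load("pics/mk.npy")
E
```

```text
[0.56219018 0.05006607 0.        ]
t 12.9 tcp [0.7374 0.072  0.5222] q [-0.005  0.305  1.137  0.011  1.776  1.165] F [ 1.1 -0.  -3.5] open 0.0254
shift cm [-16.39  -4.5    9.51] rows 3.9 | turn deg [-0.98  4.39 37.56]
```

jog_arm --steps '[[[-4, -1.1, 1], [0, 0, 0]], [[-4, -1.1, 1], [0, 0, 0]], [[-4, -1.1, 1], [0, 0, 0]], [[-4, -1.1, 1], [0, 0, 0]], [[0, 0, 0], [0, 0, 7.5]], [[0, 0, 0], [0, 1.5, 7.5]], [[0, 0, 0], [0, 1.5, 7.5]], [[0, 0, 0], [0, 1, 7.5]]]'

```text
t: 13.7
tool_pos: [0.5628, 0.0494, 0.4871]
tool_rot: [-3.118, 0.222, 0.021]
contact_force: [0.4, -0.7, -3.7]
opening: 0.0251
```

```bash
python3 - <<'E'
from ang import *
H=J([.0015,-.039,0]); print(H)
plan([H[0],H[1],.425],down(YAW))
E
```

```text
[0.56219018 0.05006607 0.        ]
t 13.7 tcp [0.5628 0.0494 0.4871] q [-0.047 -0.123  1.649  0.016  1.629  1.667] F [ 0.4 -0.7 -3.7] open 0.0251
shift cm [0.02 0.04 6.21] rows 1.2 | turn deg [-0.82  0.87  6.34]
```

jog_arm --steps '[[[0, 0, 2], [-0.8, 0.9, 6.3]], [[0, 0, 2], [0, 0, 0]], [[0, 0, 1.2], [0, 0, 0]], [[0, 0, 0], [0, 0, 0]]]'

```text
t: 14.1
tool_pos: [0.5618, 0.0497, 0.4368]
tool_rot: [-3.115, 0.407, -0.01]
contact_force: [0.1, 0.6, -4.3]
opening: 0.0252
```

```bash
python3 - <<'E'
from ang import *
H=J([.0015,-.039,0]); print(H)
plan([H[0],H[1],.41],down(YAW))
for n,x,y,w,h in (("top",110,130,150,110),("scene",230,130,150,110)):
    im=ctrl.get_image(n); crop(n,im,x,y,w,h,5,f"pics/k_{n}.png")
E
```

```text
[0.56219018 0.05006607 0.        ]
t 14.1 tcp [0.5618 0.0497 0.4368] q [-0.044 -0.111  1.72  -0.     1.526  1.787] F [ 0.1  0.6 -4.3] open 0.0252
shift cm [ 0.01 -0.04  2.68] rows 0.5 | turn deg [-0.07 -0.38 -0.38]
```

View pics/k_scene.png

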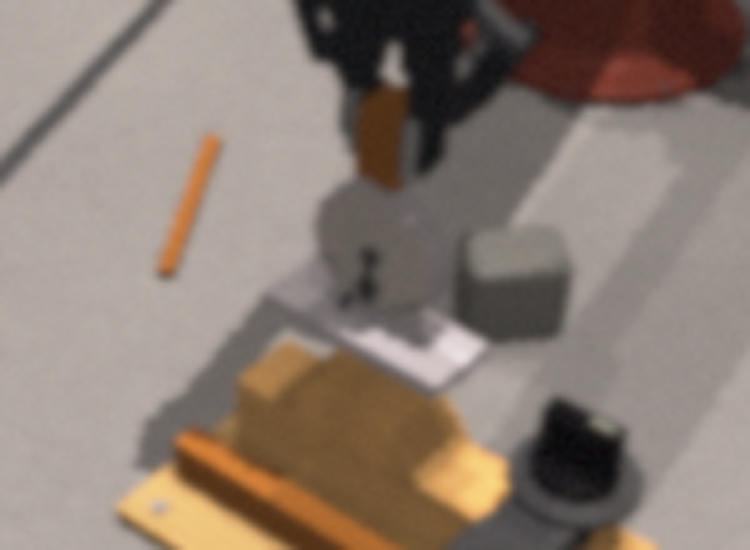

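View pics/k_top.png

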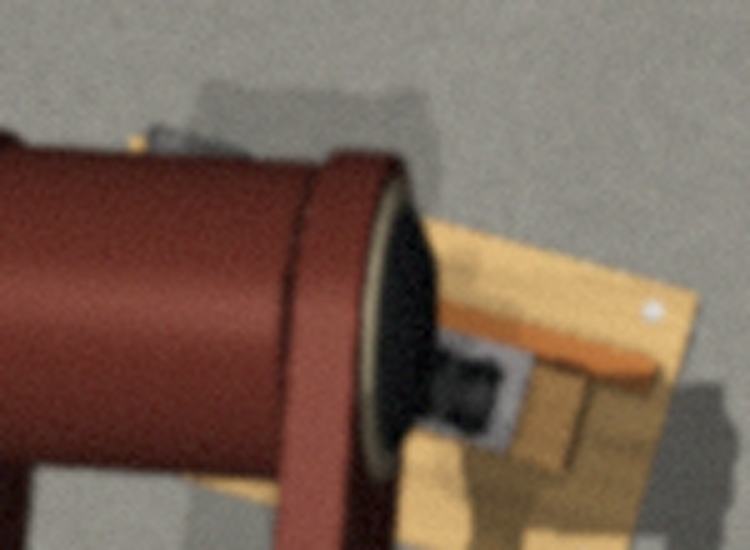

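jog_arm --steps '[[[0, 0, 1.5], [0, -0.4, -0.4]], [[0, 0, 1], [0, 0, 0]], [[0, 0, 0.2], [0, 0, 0]], [[0, 0, 0], [0, 0, 0]]]'

```text
t: 14.6
tool_pos: [0.5631, 0.0497, 0.4124]
tool_rot: [-3.115, 0.394, -0.01]
contact_force: [0.0, -0.7, -3.9]
opening: 0.025
```

```bash
python3 - <<'E'
from ang import *
H=J([.0015,-.039,0]); print(H)
plan([H[0],H[1],.403],down(YAW))
E
```

```text
[0.56219018 0.05006607 0.        ]
t 14.6 tcp [0.5631 0.0497 0.4124] q [-4.400e-02 -9.600e-02  1.746e+00  1.000e-03  1.484e+00  1.779e+00] F [ 0.  -0.7 -3.9] open 0.025
shift cm [-0.11 -0.01  0.94] rows 0.2 | turn deg [-0.16 -0.36  0.07]
```

jog_arm --steps '[[[-0.1, 0, 0.5], [-0.15, -0.35, 0]], [[0, 0, 0.2], [0, 0, 0]], [[0, 0, 0], [0, 0, 0]]]'

```text
t: 14.9
tool_pos: [0.5622, 0.0499, 0.4053]
tool_rot: [-3.117, 0.395, -0.001]
contact_force: [-0.8, 0.4, -3.3]
opening: 0.0251
```

jog_arm --steps '[[[0, 0, 0.2], [0, 0, 0]], [[0, 0, 0], [0, 0, 0]]]'

```text
t: 15.1
tool_pos: [0.5624, 0.0499, 0.4038]
tool_rot: [-3.117, 0.394, -0.003]
contact_force: [-0.8, 0.3, -4.1]
opening: 0.0252
```

jog_arm --steps '[[[0, 0, 0.2], [0, 0, 0]], [[0, 0, 0], [0, 0, 0]]]'

```text
t: 15.3
tool_pos: [0.5628, 0.0499, 0.4037]
tool_rot: [-3.116, 0.394, -0.007]
contact_force: [0.6, -0.1, -3.0]
opening: 0.0253
```

jog_arm --steps '[[[0, 0, 0.3], [0, 0, 0]], [[0, 0, 0.1], [0, 0, 0]], [[0, 0, 0], [0, 0, 0]]]'

```text
t: 15.6
tool_pos: [0.5631, 0.0499, 0.4028]
tool_rot: [-3.116, 0.394, -0.011]
contact_force: [-1.3, -0.4, 2.3]
opening: 0.0253
```

```bash
python3 - <<'E'
from ang import *
H=J([.0015,-.039,0])
plan([H[0],H[1],.401],down(YAW))
E
```

```text
t 15.6 tcp [0.5631 0.0499 0.4028] q [-0.043 -0.09   1.757 -0.     1.467  1.779] F [-1.3 -0.4  2.3] open 0.0253
shift cm [-0.09  0.01  0.18] rows 0.0 | turn deg [-0.08 -0.41  0.08]
```

jog_arm --steps '[[[0, 0, 0.05], [0, -0.3, 0]], [[0, 0, 0], [0, 0, 0]], [[0, 0, 0], [0, 0, 0]], [[0, 0, 0], [0, 0, 0]], [[0, 0, 0], [0, 0, 0]]]'

```text
t: 16.1
tool_pos: [0.5634, 0.0497, 0.4031]
tool_rot: [-3.116, 0.394, -0.007]
contact_force: [-0.1, 0.0, 1.3]
opening: 0.0254
```

```bash
python3 - <<'E'
from ang import *
H=J([.0015,-.039,0])
plan([H[0],H[1],.401],down(YAW))
im=ctrl.get_image("scene"); crop("scene",im,265,145,80,70,9,"pics/l.png")
print(ctrl.get_obs()["contact_force"])
E
```

```text
t 16.1 tcp [0.5634 0.0497 0.4031] q [-4.400e-02 -8.900e-02  1.755e+00  1.000e-03  1.471e+00  1.779e+00] F [-0.1  0.   1.3] open 0.0254
shift cm [-0.13 -0.    0.21] rows 0.0 | turn deg [-0.08 -0.24  0.07]
[-0.61711425  0.78979999  2.58947732]
```

View pics/l.png

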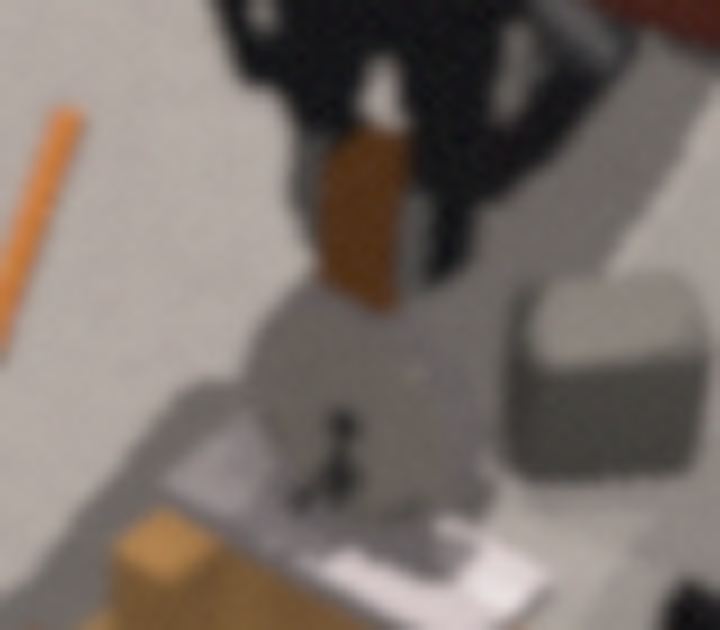

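```bash
cat >> ang.py <<'E'
A=np.array([.5630,.0498,.0684])
def tgt(th,a=.3347):
    Rz=R.from_euler('z',YAW); n=np.array([0,-np.sin(th),np.cos(th)]); e=np.array([0,np.cos(th),np.sin(th)])
    p=A+Rz.apply(a*n+.055*th*e); Rg=Rz*R.from_euler('x',th); return p,Rg*R.from_euler('x',np.pi)
def go(th,a=.3347):
    plan(*tgt(th,a)); o=ctrl.get_obs(); _,Rg=gaugeframe(o["tool_pos"],o["tool_rot"]); 
    print("lean",round(np.arcsin(Rg.apply([0,1,0])[2]),4)); r=R.from_euler('z',YAW).inv().apply(o["tool_pos"]-A); print("jig rel",r.round(4))
E
python3 - <<'E'
from ang import *
go(.1);go(.05)
E
```

```text
t 16.15 tcp [0.5634 0.0497 0.4031] q [-4.400e-02 -8.900e-02  1.755e+00  1.000e-03  1.471e+00  1.779e+00] F [-0.6  0.8  2.6] open 0.0251
shift cm [-0.05  2.8   0.11] rows 0.6 | turn deg [ 5.65 -0.24  0.08]
lean 0.0014
jig rel [0.0004 0.     0.3347]
t 16.15 tcp [0.5634 0.0497 0.4031] q [-4.400e-02 -8.900e-02  1.755e+00  1.000e-03  1.471e+00  1.779e+00] F [-0.6  0.8  2.6] open 0.0251
shift cm [-0.05  1.4   0.03] rows 0.3 | turn deg [ 2.78 -0.24  0.07]
lean 0.0014
jig rel [0.0004 0.     0.3347]
```

jog_arm --steps '[[[0, 0.95, 0], [1.9, -0.1, 0]], [[0, 0.95, 0.03], [1.9, -0.1, 0]], [[0, 0.95, 0], [1.9, 0, 0]]]'

```text
t: 16.45
tool_pos: [0.5567, 0.0222, 0.4021]
tool_rot: [-3.016, 0.378, -0.024]
contact_force: [-0.7, 0.1, 2.0]
opening: 0.0251
```

```bash
python3 - <<'E'
from ang import *
go(.1);go(.2)
E
```

```text
t 16.45 tcp [0.5567 0.0222 0.4021] q [-0.113 -0.115  1.783  0.102  1.458  1.696] F [-0.7  0.1  2. ] open 0.0251
shift cm [-0.08 -0.03  0.01] rows 0.0 | turn deg [-0.18 -0.17  0.23]
lean 0.1031
jig rel [ 0.0008 -0.0283  0.3337]
t 16.45 tcp [0.5567 0.0222 0.4021] q [-0.113 -0.115  1.783  0.102  1.458  1.696] F [-0.7  0.1  2. ] open 0.0251
shift cm [-0.09  2.76  0.06] rows 0.6 | turn deg [ 5.55 -0.16  0.24]
lean 0.1031
jig rel [ 0.0008 -0.0283  0.3337]
```

Tracking well, and the force is steady.

jog_arm --steps '[[[0, 0.92, 0.02], [1.85, -0.1, 0.1]], [[-0.05, 0.92, 0.02], [1.85, -0.1, 0.1]], [[0, 0.92, 0.0], [1.85, 0, 0]]]'

```text
t: 16.75
tool_pos: [0.5496, -0.0052, 0.3985]
tool_rot: [-2.915, 0.37, -0.043]
contact_force: [-0.3, -0.6, 2.5]
opening: 0.0253
```

```bash
python3 - <<'E'
from ang import *
go(.2);go(.3)
E
```

```text
t 16.75 tcp [ 0.5496 -0.0052  0.3985] q [-0.184 -0.135  1.809  0.205  1.453  1.616] F [-0.3 -0.6  2.5] open 0.0253
shift cm [-0.08 -0.09  0.01] rows 0.0 | turn deg [-0.26 -0.18  0.05]
lean 0.2046
jig rel [ 0.0008 -0.0566  0.3301]
t 16.75 tcp [ 0.5496 -0.0052  0.3985] q [-0.184 -0.135  1.809  0.205  1.453  1.616] F [-0.3 -0.6  2.5] open 0.0253
shift cm [-0.08  2.71 -0.  ] rows 0.5 | turn deg [ 5.47 -0.17  0.06]
lean 0.2046
jig rel [ 0.0008 -0.0566  0.3301]
```

jog_arm --steps '[[[-0.03, 0.9, 0], [1.85, -0.1, 0]], [[-0.03, 0.9, 0], [1.85, -0.1, 0]], [[0, 0.9, 0], [1.85, 0, 0]]]'

```text
t: 17.05
tool_pos: [0.5426, -0.0318, 0.3927]
tool_rot: [-2.816, 0.357, -0.06]
contact_force: [-0.0, -1.3, 1.7]
opening: 0.0253
```

```bash
python3 - <<'E'
from ang import *
go(.3);go(.34)
E
```

```text
t 17.05 tcp [ 0.5426 -0.0318  0.3927] q [-0.255 -0.146  1.833  0.307  1.457  1.533] F [-0.  -1.3  1.7] open 0.0253
shift cm [-0.07 -0.11 -0.  ] rows 0.0 | turn deg [-0.3  -0.21  0.06]
lean 0.3052
jig rel [ 0.0007 -0.0842  0.3243]
t 17.05 tcp [ 0.5426 -0.0318  0.3927] q [-0.255 -0.146  1.833  0.307  1.457  1.533] F [-0.  -1.3  1.7] open 0.0253
shift cm [-0.07  1.01 -0.05] rows 0.2 | turn deg [ 2.   -0.21  0.07]
lean 0.3052
jig rel [ 0.0007 -0.0842  0.3243]
```

jog_arm --steps '[[[-0.03, 0.5, 0], [1, -0.1, 0]], [[-0.03, 0.5, 0], [1, -0.1, 0]], [[0, 0, 0], [0, 0, 0]], [[0, 0, 0], [0, 0, 0]], [[0, 0, 0], [0, 0, 0]], [[0, 0, 0], [0, 0, 0]], [[0, 0, 0], [0, 0, 0]], [[0, 0, 0], [0, 0, 0]]]'

```text
t: 17.85
tool_pos: [0.5399, -0.0414, 0.39]
tool_rot: [-2.78, 0.353, -0.065]
contact_force: [-0.3, -1.8, 1.8]
opening: 0.0253
```

```bash
python3 - <<'E'
from ang import *
go(.34)
im=np.mean([ctrl.get_image("scene").astype(float) for _ in range(8)],0).clip(0,255).astype(np.uint8)
np.save("pics/m2.npy",im); o=ctrl.get_obs(); np.savez("pics/m2_pose.npz",p=o["tool_pos"],r=o["tool_rot"])
go(.34)
crop("scene",im,265,145,80,70,9,"pics/m2.png"); crop("scene",im,282,172,40,36,18,"pics/m3.png")
E
```

```text
t 17.85 tcp [ 0.5399 -0.0414  0.39  ] q [-0.281 -0.147  1.841  0.344  1.461  1.502] F [-0.3 -1.8  1.8] open 0.0253
shift cm [-0.05 -0.01 -0.01] rows 0.0 | turn deg [-0.08 -0.17  0.07]
lean 0.3414
jig rel [ 0.0005 -0.0941  0.3216]
t 18.25 tcp [ 0.5399 -0.0415  0.39  ] q [-0.281 -0.147  1.841  0.344  1.461  1.502] F [ 0.5 -1.1  2.5] open 0.0253
shift cm [-0.05 -0.03 -0.01] rows 0.0 | turn deg [-0.11 -0.17  0.05]
lean 0.3419
jig rel [ 0.0005 -0.0942  0.3216]
```

View pics/m2.png

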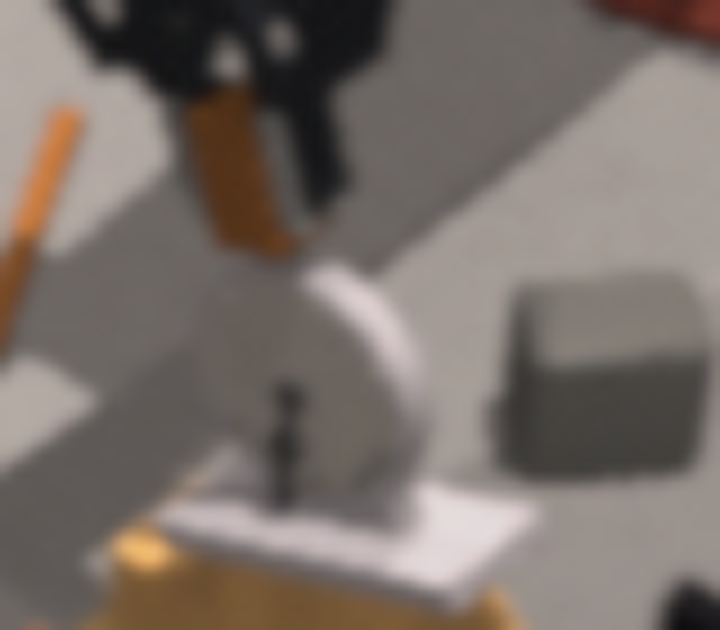

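View pics/m3.png

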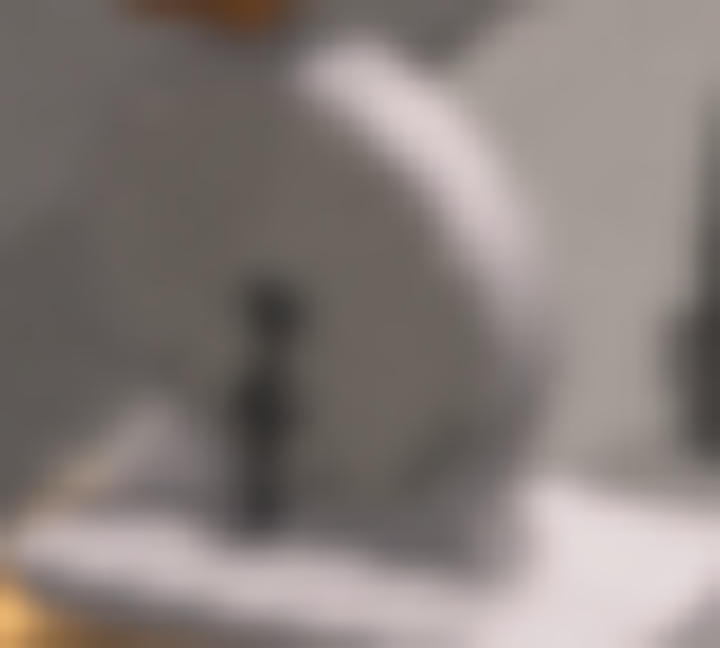

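```bash
python3 - <<'E'
from ang import *
d=np.load("pics/m2_pose.npz");im=np.load("pics/m2.npy")
un=lambda uv:(np.array(uv,float)+.5)/18-.5+[282,172]
g=cv2.cvtColor(cv2.resize(im[172:208,282:322],None,fx=18,fy=18,interpolation=cv2.INTER_CUBIC),cv2.COLOR_RGB2GRAY).astype(float)
pts=[(275,310)]
for y in range(290,540,20):
    r=g[y,190:340]; w=np.clip(np.minimum(r[:30].mean(),r[-30:].mean())-10-r,0,None); 
    if w.sum()>0: pts.append((190+(w*np.arange(150)).sum()/w.sum(),y))
P=un(pts);q=facecoords(P,d["p"],d["r"],.008);h=q[0];dd=q[1:]-h
for a,b in zip(pts[1:],dd): print(np.round(a),"rad",round(np.hypot(b[1],b[2]),4),"ang",round(np.arctan2(-b[1],-b[2]),3))
E
```

```text
[268. 290.] rad 0.0032 ang 3.037
[272. 310.] rad 0.0005 ang 1.4
[274. 330.] rad 0.0036 ang 0.314
[271. 350.] rad 0.0075 ang 0.359
[266. 370.] rad 0.0116 ang 0.407
[262. 390.] rad 0.0157 ang 0.42
[262. 410.] rad 0.0192 ang 0.392
[264. 430.] rad 0.0227 ang 0.362
[263. 450.] rad 0.0264 ang 0.353
[263. 470.] rad 0.0301 ang 0.345
[263. 490.] rad 0.0338 ang 0.335
[262. 510.] rad 0.0376 ang 0.335
[259. 530.] rad 0.0416 ang 0.343
```

```bash
python3 - <<'E'
from h import *
o=ctrl.get_obs(); print(o["t"],o["contact_force"],np.abs(o["dq"]).max(),o["opening"])
print(ctrl.finish_job())
E
```

```text
18.25 [ 0.46712538 -1.11134175  2.4595838 ] 0.001000607843036229 0.02531879320586025
the job is handed in; nothing more can be done
None
```

I turned the clamp knob home, put the small gauge on the hump and rocked it until the pointer stood on the mark. The job is handed in at t ≈ 18.3 s; it reported no verdict.

- **Knob:** I turned it about 76° clockwise to the stop. The torque rose from about 0.13 to 0.75 N m there, and the bar's new direction was visible in the picture.
- **Gauge:** I picked up the smaller of the two look-alikes by its wooden grip. It rested level on the hump for about 0.5 s at roughly 5–6 N (net wrist force plus the gauge's weight).
- **Mark:** While holding the gauge up near the camera I measured the mark at about 0.34 rad. I then rolled the gauge on the hump to a lean of 0.342 rad by tool pose.
- **Last checks:** The final picture puts the pointer and the mark in line at about 0.34–0.35 rad. The difference is about 0.02 rad at most, or 0.6 mm at the tip. Contact force was still about 5–6 N, the joints were still, and the grip opening was steady at 25 mm.

No check failed. One small disagreement: in the close-up the pointer read about 0.01 rad below the tool's lean, which is well inside the 2 mm tolerance. The pad force, how far the stud moved, and the offcut and bottle were not checked directly. I never touched the offcut or the bottle.

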